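Shut the drawers and the sharps bin before driving off

TASK

Make the ambulance counter ready to drive off: with the fingertips, push both open drawers of the white drawer unit fully home, gently so that the little vial standing in each stays upright, and push the red lid of the yellow sharps bin over until it is fully shut. Only push: do not lift the vials, and leave the spray bottle and the tape roll where they are.

Things in the scene. Friction and masses are not known exactly. Their poses are not given: they have to be found in the camera images.
- drawer_unit: White drawer unit fixed to the counter, 240 mm deep, 220 mm wide, 96 mm high, with two drawers side by side. Origin on the counter, mid-width, 20 mm behind the plane of the shut drawers' fronts; its own x points from the fronts to the back (the way the drawers are pushed shut), y to the left, z up. It may stand left or right of the sharps bin and be turned by up to 0.25 rad.
- left_drawer_front (a point): Centre of the width of the outer face of the left (+y) drawer's blue front, 64 mm above the counter; moves with the drawer. The front is flat, 106 mm wide, 12 mm thick, from 4 to 92 mm above the counter, with no handle (only a flat paper label). Axes as the unit's: the outer face looks along -x.
- right_drawer_front (a point): The same point on the right (-y) drawer's green front.
- left_drawer (a joint): How far the left drawer stands open, m: 0 fully shut, starts 0.06 to 0.11. Slides with some 1.5 N of friction, no spring, stays where it is left.
- right_drawer (a joint): The same for the right drawer.
- sharps_bin: Yellow open-topped sharps bin, 130 x 140 mm (x, y), 120 mm high, clamped to the counter by a 150 x 160 x 12 mm metal foot. Origin on the counter under its centre; its own x points from the hinge edge, which is the edge nearest the robot, to the far edge. Turned by up to 0.5 rad.
- lid_hinge (a point): Middle of the lid's hinge line, at the top of the bin's edge nearest the robot, 120.5 mm above the counter. Axes turn with the lid: x runs from the hinge to the lid's free edge, y along the hinge, z out of the lid's outer face (the side that looks to the robot when it stands open, up when shut).
- lid_outer (a point): Point on the lid's outer face, mid-width, 85 mm from the hinge. The red lid is a plate 132 mm long from the hinge, 142 mm wide, 6 mm thick, with a 10 mm tab at the free edge. Axes as for lid_hinge.
- bin_lid (a joint): Opening angle of the lid, rad: 0 shut (lying level on the bin), 1.57 standing upright above the hinge, more: leaning towards the robot; starts 1.25 to 1.75. A stiff hinge (0.12 N m) holds it where it is left, so it does not fall shut by itself.
- vial_left: Amber vial with orange cap, 24 mm diameter, 45 mm high, 30 g, standing loose in the left drawer, whose inner floor is 16 mm above the counter. Origin at the centre of its foot, z along its axis.
- vial_right: The same with a blue cap, standing in the right drawer.
- spray_bottle: White bottle with a blue cap, 52 mm diameter, 150 mm high, standing loose between the drawer unit and the bin. Origin at the centre of its foot.
- tape_roll: Roll of white tape lying flat on the counter nearer the robot, 64 mm outer diameter, 25 mm high, loose. Origin at the centre of its underside.
Not all that is in view belongs to the job. Several things have the shape of the sharps_bin; the one meant has the colours described above.

How it is judged:
By the outcome, as a careful person would: the job done as asked, in the order asked, and still so for the second after the job is handed in, with the robot touching nothing.
It also fails if it takes over 64 s, if anything falls off the work surface, if the arm or the gripper's body presses on something with over 40 N, if the wrist force passes 120 N, or if a joint passes its speed limit or range.

ROBOT

A 6-joint arm with a two-finger parallel gripper is mounted at the origin on the work surface. World frame = base frame: x ahead of the robot, y to its left, z up, the work surface at z = 0. Lengths are in mm, angles in rad, forces in N, time in s.
With the tool pointing down it reaches from about 350 to 975 mm from the base axis. Payload 7.1 kg.
Tool frame: the origin (TCP) lies at the very end of the fingers, on their centre line; the grasp point (between the pads) lies tcp_to_grasp behind it (tcp_to_grasp is the distance from the TCP to the grasp point, in mm); z points along the fingers, x is the direction in which the jaws open and shut, and the axes are right-handed (so a half turn about z gives the same grasp; the last joint's range is limited). The gripper opens to 88 mm and grips with 3 to 60 N. Pads are 20 mm wide; open, the fingers measure 115 mm over their backs; the gripper's body (75 mm by 178 mm) begins 61 mm behind the grasp point.
Start: joints at [-1.119, 0.423, 1.63, -0, 1.089, -0.019], TCP at [283.513, -556.978, 222.675] pointing down, gripper open.
Joint ranges: [-3, 3], [-0.9, 2.11], [0.09, 2.58], [-1.31, 4.45], [0.11, 2.69], [-2.54, 2.54]. Speed limits (rad/s): [2.39, 2.39, 3.01, 3.14, 3.14, 3.14].

INTERFACE

Orientations are given as a rotation vector (axis times angle).
In Python, from workcell import get_obs, get_image, close_job, recognise, mark_of, tcp_to_grasp gives the robot as it stands. The module is installed in compiled form; this text tells all that it offers.
- The arm moves only by the tool move_arm, never from a script. Its argument "motion" is a list of rows, each a list of 7 numbers: the shift along the world's x, y, z in mm, then the turn, a rotation vector about the world's x, y, z in rad, then the finger opening in mm, from 0 to 87.8. A call has 1 to 5 rows; each row is the pose to reach, as a shift and turn from the pose commanded when the call began; what a row does not reach only later rows make up. A row lasts 1/12 s, in which the tool goes at most 41.7 mm and 7.16 degrees, less where a joint would pass 70% of its speed; a pose out of reach is approached as far as the arm can. A call with a gripper value outside its range is refused whole. The fingers move at their own pace and stop on an object; the grip force is fixed at half the most. Time passes only in rows, so rows that repeat a pose let the fingers close. It gives the time, the measured TCP pose, the force and the opening at its end, in the units of the state.
- get_obs(): the state, without advancing time (a new reading comes with each control period).
- get_image(name): name is "side" or "top" or "wrist"; returns a dict with "color" (400x640x3 uint8, red, green, blue), "mtx" (3x3 intrinsics, pixels), "camera_from_world" (4x4, takes a point from world to camera coordinates). Camera axes: x right, y up, looking along -z (the intrinsics and any distortion apply to the point x, -y, -z); pixel columns grow to the right and rows downward; lengths in mm; the calibration is good to about 2 mm. A picture is of the moment at which its call begins. There is no depth.
- close_job(): hands the job in, once; it reports no verdict.
Trained networks look in a picture, given as the dict that the camera call returned (one of the last four; its "shot" number tells which), for a name from the list of things; names that differ only in an ending like _2 or _b are one class to them, and where a whole thing is asked for, a point or a joint stands for the part that bears it (a point fixed in the world has none). Each returns a list of dicts, best first, with "p" (0 to 1); they miss things now and then, are a little off and sometimes report something else, mostly with a low value. They report only what shows in the picture. A call takes as long as a camera call. They do not tell look-alikes from the thing itself.
- recognise(picture, label): "bbox" ([centre column, centre row, width, height] in pixels, round what is visible of it).
- mark_of(picture, label): "location" ([row, column] in pixels: a listed point, or the origin of a listed thing).
The state is a dict: "t": time; "qpos": joint angles; "qvel": joint speeds; "joint_torque": joint torques, N m; "ee_pos": TCP position; "orientation": TCP orientation; "ft_force": force on the tool from outside, world axes, zero at the start; "moment": the same for the moment, N m; "width": finger opening in mm.
Only numpy, scipy, OpenCV 4.12 (cv2) and the standard library are available. Lean on these libraries where they do the work, as an engineer would, in place of code of your own. Each camera call takes 0.05 s, during which the arm holds its last target. There are 200 camera calls.

## Working session

There is one attempt and no reset: what is moved stays moved. The work goes in short steps, Python scripts to look and compute and a tool call to move; the robot and the scene stay as the last step left them, time stands still between calls to the robot, and variables do not carry over. Pictures are saved under pics/ and viewed, about 8 in all and at most 12, crops included, and the job is handed in when it is done.

Besides the shell and the picture viewer there is one more tool, called after "Request:" as name(argument=value, ...) on one line, values as JSON. move_arm: Moves the arm, as the interface text tells. Its arguments: {"type":"object","properties":{"motion":{"type":"array"}},"required":["motion"]}

```bash
mkdir -p pics
cat > h.py <<'E'
import numpy as np, cv2
from workcell import *
def save(p,n): cv2.imwrite('pics/'+n+'.png',cv2.cvtColor(p['color'],cv2.COLOR_RGB2BGR))
def ray(p,rc):
    M=np.array(p['camera_from_world']);R=M[:3,:3];t=M[:3,3]
    K=np.array(p['mtx']);d=np.linalg.solve(K,[rc[1],rc[0],1.]);d=np.array([d[0],-d[1],-d[2]])
    return -R.T@t, R.T@d
def atz(p,rc,z):
    o,d=ray(p,rc);return o+d*(z-o[2])/d[2]
def proj(p,X):
    M=np.array(p['camera_from_world']);c=M[:3,:3]@np.array(X)+M[:3,3]
    q=np.array(p['mtx'])@np.array([c[0],-c[1],-c[2]]);return q[1]/q[2],q[0]/q[2]
E
cat > a.py <<'E'
from h import *
print(tcp_to_grasp, get_obs())
Z=dict(drawer_unit=0,left_drawer_front=64,right_drawer_front=64,sharps_bin=0,lid_hinge=120.5,lid_outer=200,vial_left=16,vial_right=16,spray_bottle=0,tape_roll=0)
ims=[]
for n in('top','side'):
    p=get_image(n);save(p,n+'0');ims.append(p['color'])
    print(n,np.round(ray(p,(200,320)),2).tolist())
    for k,z in Z.items():
        for r in mark_of(p,k)[:3]:
            print(k,round(r['p'],2),np.round(r['location']).tolist(),atz(p,r['location'],z).round().tolist())
E
python3 a.py
```

```text
18.700000000000003 {'t': 0.0, 'qpos': array([-1.11898959e+00,  4.23840101e-01,  1.63068290e+00, -1.66626011e-05,
        1.08861000e+00, -1.89886895e-02]), 'qvel': array([ 0.0006679 , -0.00075215,  0.00015832,  0.00107689,  0.00119586,
       -0.00099568]), 'joint_torque': array([-2.07413097e-03, -5.44626546e+01, -2.73672295e+01,  6.42375718e-02,
        2.26175511e-02, -1.43411758e-04]), 'ee_pos': array([ 283.2783676 , -556.489564  ,  221.90495472]), 'orientation': array([-2.67759290e+00,  1.64163357e+00,  2.05031688e-03]), 'ft_force': array([-0.08642644, -0.15761568,  0.31549561]), 'moment': array([-0.00050169,  0.03406114, -0.05521803]), 'width': 87.43468669567059}
top [[317.81, 108.71, 1412.35], [0.13, -0.01, -0.99]]
drawer_unit 0.92 [172.0, 424.0] [582.0, -226.0, 0.0]
left_drawer_front 0.96 [206.0, 409.0] [469.0, -161.0, 64.0]
right_drawer_front 0.67 [212.0, 445.0] [452.0, -265.0, 64.0]
sharps_bin 0.93 [262.0, 266.0] [316.0, 267.0, 0.0]
sharps_bin 0.87 [177.0, 282.0] [575.0, 218.0, 0.0]
sharps_bin 0.87 [175.0, 197.0] [587.0, 477.0, 0.0]
lid_hinge 0.79 [188.0, 186.0] [526.0, 477.
[... 828 characters left out ...]
22.0, 270.0] [580.0, 218.0, 0.0]
sharps_bin 0.8 [297.0, 313.0] [327.0, 262.0, 0.0]
lid_hinge 0.8 [284.0, 195.0] [524.0, 478.0, 120.0]
lid_hinge 0.78 [229.0, 276.0] [511.0, 235.0, 120.0]
lid_hinge 0.74 [313.0, 327.0] [259.0, 273.0, 120.0]
lid_outer 0.93 [288.0, 309.0] [320.0, 276.0, 200.0]
lid_outer 0.77 [220.0, 269.0] [511.0, 245.0, 200.0]
lid_outer 0.7 [348.0, 219.0] [347.0, 505.0, 200.0]
vial_left 0.59 [150.0, 376.0] [549.0, -190.0, 16.0]
vial_right 0.65 [155.0, 306.0] [681.0, -7.0, 16.0]
vial_right 0.57 [140.0, 396.0] [533.0, -266.0, 16.0]
spray_bottle 0.89 [154.0, 308.0] [686.0, -20.0, 0.0]
tape_roll 0.83 [224.0, 362.0] [397.0, 13.0, 0.0]
tape_roll 0.71 [228.0, 276.0] [553.0, 217.0, 0.0]
```

Run:
```python
import cv2
a=cv2.imread('pics/top0.png')[110:330,120:500];b=cv2.imread('pics/side0.png')[100:400,130:500]
cv2.imwrite('pics/c0.png',cv2.resize(a,None,fx=2,fy=2));cv2.imwrite('pics/c1.png',cv2.resize(b,None,fx=2,fy=2,interpolation=cv2.INTER_CUBIC))
```

```text
(no output)
```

View pics/c0.png

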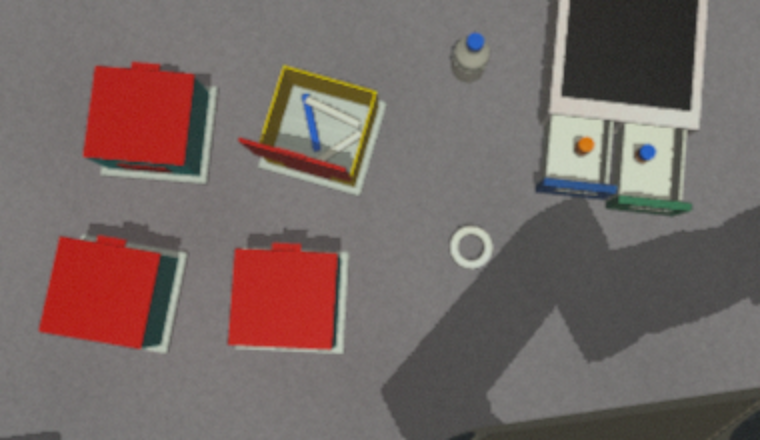

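View pics/c1.png

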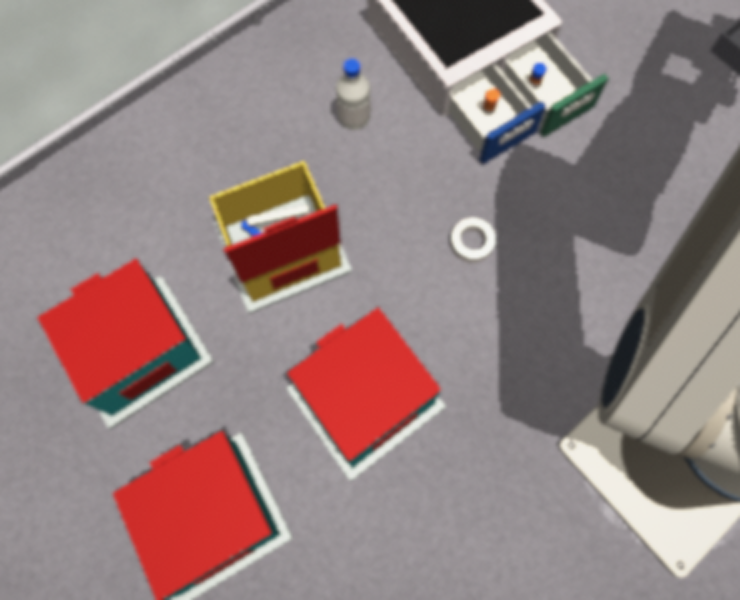

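The bin meant is the yellow one at top pixel (282,177). The look-alikes are teal bins with red lids at (197,175), (170,258) and (266,262), so I rule those out. The drawer unit is at upper right, blue front at (409,206) and green at (445,212). The bottle is at (353,140) and the tape at (355,233).

```bash
cat > b.py <<'E'
from h import *
p=get_image('top');s=get_image('side')
def tri(a,b):
    (o1,d1),(o2,d2)=a,b
    A=np.stack([d1,-d2],1);t=np.linalg.lstsq(A,o2-o1,rcond=None)[0];x=o1+d1*t[0];y=o2+d2*t[1]
    return (x+y)/2,np.linalg.norm(x-y)
f=lambda x,y:(110+y/2,120+x/2)
a,b=atz(p,f(550,113),96),atz(p,f(699,129),96); print('unit front top edge',a,b,np.arctan2((a-b)[1],(a-b)[0])-np.pi/2)
for u,v in (((537,183),(614,190)),((609,200),(691,208))):
    a,b=atz(p,f(*u),92),atz(p,f(*v),92); print('front',a.round(),b.round(),np.arctan2((a-b)[1],(a-b)[0])-np.pi/2)
for k in('left_drawer_front','right_drawer_front','lid_hinge','lid_outer','vial_left','vial_right','spray_bottle','tape_roll','sharps_bin','drawer_unit'):
    best=[(tri(ray(p,m['location']),ray(s,n['location'])),m['p'],n['p']) for m in mark_of(p,k) for n in mark_of(s,k)]
    for (x,e),q,w in best:
        if e<12 and q*w>.15: print(k,x.round(),round(e,1),round(q*w,2))
E
python3 b.py
```

```text
unit front top edge [ 583.14370513 -118.14443738   96.        ] [ 555.9778875  -333.79494597   96.        ] -0.12531143186523175
front [482. -96.  92.] [ 470. -206.   92.] -0.10889244661682018
front [ 455. -198.   92.] [ 442. -316.   92.] -0.11557080585782775
left_drawer_front [ 476. -168.   32.] 3.8 0.48
lid_hinge [526. 231.  87.] 7.4 0.54
lid_hinge [273. 526. 141.] 7.1 0.45
lid_hinge [294. 324. 754.] 2.9 0.44
lid_outer [605. 459. 143.] 3.2 0.67
lid_outer [510. 237. 197.] 2.5 0.71
lid_outer [355. 512. 134.] 3.6 0.54
lid_outer [347. 264. 142.] 10.4 0.42
vial_left [ 543. -177.   16.] 0.7 0.33
spray_bottle [657.   3.  55.] 2.4 0.59
tape_roll [406. -10. -46.] 6.1 0.64
sharps_bin [592. 471. -32.] 11.9 0.61
sharps_bin [571. 219.   3.] 9.6 0.62
sharps_bin [339. 518. -11.] 6.3 0.62
sharps_bin [328. 317. 685.] 4.6 0.58
drawer_unit [ 581. -222.    9.] 5.4 0.45
```

Request:
move_arm(motion=[[35, 40, -10, 0, 0, -0.12, 0], [50, 80, -20, 0, 0, -0.24, 0], [65, 120, -30, 0, 0, -0.36, 0], [80, 160, -40, 0, 0, -0.48, 0], [90, 200, -50, 0, 0, -0.585, 0]])

```text
t: 3.07
ee_pos: [369.1, -373.4, 177.0]
orientation: [-2.083, 2.351, -0.002]
ft_force: [0.2, -0.3, -0.7]
width: 57.9
```

Request:
move_arm(motion=[[10, 40, -2, 0, 0, 0, 0], [20, 80, -4, 0, 0, 0, 0], [30, 120, -6, 0, 0, 0, 0], [40, 160, -8, 0, 0, 0, 0], [42, 200, -10, 0, 0, 0, 0]])

```text
t: 3.48
ee_pos: [411.7, -173.3, 167.5]
orientation: [-2.09, 2.344, -0.003]
ft_force: [1.0, 1.1, -0.2]
width: 24.8
```

Request:
move_arm(motion=[[0, 2, -35, 0, 0, 0, 0], [0, 2, -70, 0, 0, 0, 0], [0, 2, -107, 0, 0, 0, 0], [0, 2, -107, 0, 0, 0, 0], [0, 2, -107, 0, 0, 0, 0]])

```text
t: 3.9
ee_pos: [409.0, -172.1, 59.0]
orientation: [2.09, -2.343, -0.007]
ft_force: [-0.7, -0.2, 1.0]
width: 0.3
```

Run:
```python
from h import *
p=get_image('top');save(p,'top1');s=get_image('side');save(s,'side1')
a=p['color'][150:250,350:500];b=s['color'][100:200,320:470]
c=np.hstack([cv2.resize(x,None,fx=2.6,fy=2.6,interpolation=cv2.INTER_CUBIC) for x in(a,b)])
cv2.imwrite('pics/c2.png',c[:,:,::-1])
print(get_obs()['ee_pos'],get_obs()['width'])
```

```text
[ 411.33240779 -173.42832438   61.63731529] 0.314083474485312
```

View pics/c2.png

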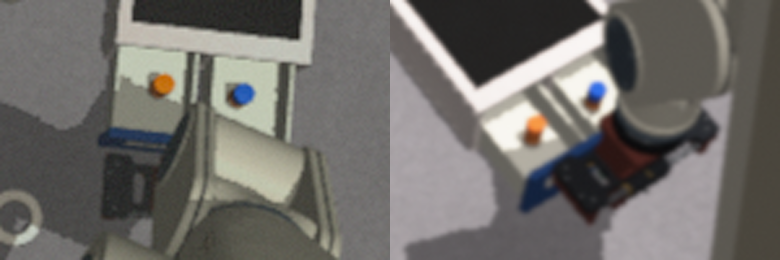

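Request:
move_arm(motion=[[5, 6, -3, 0, 0, 0, 0], [10, 13, -6, 0, 0, 0, 0], [15, 20, -6, 0, 0, 0, 0], [15, 20, -6, 0, 0, 0, 0], [18, 20, -6, 0, 0, 0, 0]])

```text
t: 4.42
ee_pos: [428.7, -152.2, 54.7]
orientation: [-2.092, 2.343, -0.001]
ft_force: [0.5, 0.4, 0.0]
width: 0.6
```

Request:
move_arm(motion=[[5, -0.6, 0, 0, 0, 0, 0], [10, -1.2, 0, 0, 0, 0, 0], [15, -1.8, 0, 0, 0, 0, 0], [20, -2.4, 0, 0, 0, 0, 0], [25, -3, 0, 0, 0, 0, 0]])

```text
t: 4.83
ee_pos: [454.0, -156.0, 54.1]
orientation: [-2.091, 2.345, -0.0]
ft_force: [0.5, 1.4, -0.3]
width: 0.6
```

Request:
move_arm(motion=[[4, -0.5, 0, 0, 0, 0, 0], [8, -1, 0, 0, 0, 0, 0], [12, -1.5, 0, 0, 0, 0, 0], [16, -2, 0, 0, 0, 0, 0], [20, -2.4, 0, 0, 0, 0, 0]])

```text
t: 5.25
ee_pos: [473.3, -158.2, 54.0]
orientation: [2.091, -2.344, -0.001]
ft_force: [-2.1, -0.6, 0.1]
width: 0.3
```

Request:
move_arm(motion=[[4, -0.5, 0, 0, 0, 0, 0], [8, -1, 0, 0, 0, 0, 0], [12, -1.5, 0, 0, 0, 0, 0], [16, -2, 0, 0, 0, 0, 0], [20, -2.4, 0, 0, 0, 0, 0]])

```text
t: 5.67
ee_pos: [493.7, -160.6, 54.1]
orientation: [2.091, -2.345, -0.0]
ft_force: [-2.1, -0.9, 0.1]
width: 0.2
```

Request:
move_arm(motion=[[4, -0.5, 0, 0, 0, 0, 0], [8, -1, 0, 0, 0, 0, 0], [12, -1.5, 0, 0, 0, 0, 0], [16, -2, 0, 0, 0, 0, 0], [20, -2.4, 0, 0, 0, 0, 0]])

```text
t: 6.08
ee_pos: [513.7, -163.1, 54.1]
orientation: [2.091, -2.345, -0.0]
ft_force: [-1.2, -0.2, -0.1]
width: -0.1
```

Request:
move_arm(motion=[[4, -0.5, 0, 0, 0, 0, 0], [8, -1, 0, 0, 0, 0, 0], [12, -1.5, 0, 0, 0, 0, 0], [16, -2, 0, 0, 0, 0, 0], [20, -2.4, 0, 0, 0, 0, 0]])

```text
t: 6.5
ee_pos: [533.8, -165.5, 54.1]
orientation: [-2.091, 2.345, -0.0]
ft_force: [-1.2, -0.6, -0.7]
width: 0.5
```

Request:
move_arm(motion=[[3, -0.4, 0, 0, 0, 0, 0], [6, -0.7, 0, 0, 0, 0, 0], [8, -1, 0, 0, 0, 0, 0], [10, -1.2, 0, 0, 0, 0, 0], [12, -1.4, 0, 0, 0, 0, 0]])

```text
t: 6.92
ee_pos: [545.5, -166.8, 54.2]
orientation: [2.091, -2.344, 0.0]
ft_force: [-1.1, -0.7, -0.1]
width: 0.2
```

Request:
move_arm(motion=[[1.5, -0.2, 0, 0, 0, 0, 0], [3, -0.4, 0, 0, 0, 0, 0], [4.5, -0.5, 0, 0, 0, 0, 0], [6, -0.7, 0, 0, 0, 0, 0], [7, -0.8, 0, 0, 0, 0, 0]])

```text
t: 7.33
ee_pos: [552.5, -167.6, 54.1]
orientation: [2.091, -2.345, 0.0]
ft_force: [-2.1, -0.2, 0.5]
width: 0.4
```

Request:
move_arm(motion=[[1, -0.1, 0, 0, 0, 0, 0], [2, -0.2, 0, 0, 0, 0, 0], [3, -0.4, 0, 0, 0, 0, 0], [3, -0.4, 0, 0, 0, 0, 0]])

```text
t: 7.67
ee_pos: [554.4, -167.8, 54.0]
orientation: [2.09, -2.344, -0.003]
ft_force: [-4.9, -0.3, 2.9]
width: 0.6
```

Request:
move_arm(motion=[[1, -0.1, 0, 0, 0, 0, 0], [2, -0.2, 0, 0, 0, 0, 0], [2, -0.2, 0, 0, 0, 0, 0]])

```text
t: 7.92
ee_pos: [554.4, -167.6, 53.9]
orientation: [2.089, -2.342, -0.008]
ft_force: [-11.5, -1.3, 7.4]
width: 0.6
```

Request:
move_arm(motion=[[-2, 0, 0, 0, 0, 0, 0], [-8, 0, 0, 0, 0, 0, 0], [-25, 0, 0, 0, 0, 0, 0], [-50, 0, 0, 0, 0, 0, 0], [-80, 0, 0, 0, 0, 0, 0]])

```text
t: 8.33
ee_pos: [478.4, -168.5, 54.5]
orientation: [-2.091, 2.343, -0.005]
ft_force: [-0.8, 0.0, 0.9]
width: 0.3
```

Request:
move_arm(motion=[[-35, 0, 0, 0, 0, 0, 0], [-53, -30, 0, 0, 0, 0, 0], [-53, -65, 0, 0, 0, 0, 0], [-53, -100, 0, 0, 0, 0, 0], [-53, -100, 0, 0, 0, 0, 0]])

```text
t: 8.75
ee_pos: [426.3, -273.9, 55.2]
orientation: [-2.086, 2.347, -0.011]
ft_force: [0.9, 0.4, -0.5]
width: 0.5
```

Left drawer has hit its stop at TCP x=554. The right one should stop near x=541.

Request:
move_arm(motion=[[0, 3, 0, 0, 0, 0, 0], [0, 5, 0, 0, 0, 0, 0], [4, 4.5, 0, 0, 0, 0, 0], [8, 4, 0, 0, 0, 0, 0], [12, 3.5, 0, 0, 0, 0, 0]])

```text
t: 9.17
ee_pos: [436.7, -263.5, 54.1]
orientation: [2.093, -2.343, -0.002]
ft_force: [-1.4, 1.0, 0.7]
width: 0.6
```

Request:
move_arm(motion=[[4, -0.5, 0, 0, 0, 0, 0], [8, -1, 0, 0, 0, 0, 0], [12, -1.5, 0, 0, 0, 0, 0], [16, -2, 0, 0, 0, 0, 0], [20, -2.4, 0, 0, 0, 0, 0]])

```text
t: 9.58
ee_pos: [456.7, -267.0, 54.0]
orientation: [2.091, -2.344, -0.001]
ft_force: [-2.2, 1.5, 0.3]
width: 0.5
```

Request:
move_arm(motion=[[4, -0.5, 0, 0, 0, 0, 0], [8, -1, 0, 0, 0, 0, 0], [12, -1.5, 0, 0, 0, 0, 0], [16, -2, 0, 0, 0, 0, 0], [20, -2.4, 0, 0, 0, 0, 0]])

```text
t: 10.0
ee_pos: [476.7, -269.7, 54.1]
orientation: [2.091, -2.345, 0.0]
ft_force: [-2.0, 0.4, -2.0]
width: 0.7
```

Request:
move_arm(motion=[[4, -0.5, 0, 0, 0, 0, 0], [8, -1, 0, 0, 0, 0, 0], [12, -1.5, 0, 0, 0, 0, 0], [16, -2, 0, 0, 0, 0, 0], [20, -2.4, 0, 0, 0, 0, 0]])

```text
t: 10.42
ee_pos: [496.9, -272.1, 54.2]
orientation: [-2.091, 2.345, -0.001]
ft_force: [-2.4, -1.2, -0.7]
width: 0.9
```

Request:
move_arm(motion=[[4, -0.5, 0, 0, 0, 0, 0], [8, -1, 0, 0, 0, 0, 0], [12, -1.5, 0, 0, 0, 0, 0], [16, -2, 0, 0, 0, 0, 0], [20, -2.4, 0, 0, 0, 0, 0]])

```text
t: 10.83
ee_pos: [516.9, -274.4, 54.2]
orientation: [-2.091, 2.345, -0.0]
ft_force: [-2.3, -0.9, -0.4]
width: 0.4
```

Request:
move_arm(motion=[[3, -0.4, 0, 0, 0, 0, 0], [6, -0.7, 0, 0, 0, 0, 0], [8, -1, 0, 0, 0, 0, 0], [10, -1.2, 0, 0, 0, 0, 0], [12, -1.4, 0, 0, 0, 0, 0]])

```text
t: 11.25
ee_pos: [528.5, -275.7, 54.1]
orientation: [2.091, -2.345, -0.0]
ft_force: [-1.7, -0.2, -0.7]
width: 0.8
```

Request:
move_arm(motion=[[1.5, -0.2, 0, 0, 0, 0, 0], [3, -0.4, 0, 0, 0, 0, 0], [4.5, -0.5, 0, 0, 0, 0, 0], [6, -0.7, 0, 0, 0, 0, 0], [7, -0.8, 0, 0, 0, 0, 0]])

```text
t: 11.67
ee_pos: [535.5, -276.5, 54.1]
orientation: [-2.091, 2.345, -0.0]
ft_force: [-2.2, -1.0, 0.3]
width: 0.4
```

Request:
move_arm(motion=[[1, -0.1, 0, 0, 0, 0, 0], [2, -0.2, 0, 0, 0, 0, 0], [3, -0.4, 0, 0, 0, 0, 0], [4, -0.5, 0, 0, 0, 0, 0]])

```text
t: 12.0
ee_pos: [539.4, -277.0, 54.1]
orientation: [-2.091, 2.345, 0.0]
ft_force: [-1.8, -0.5, 0.4]
width: 0.5
```

Request:
move_arm(motion=[[1, -0.1, 0, 0, 0, 0, 0], [2, -0.2, 0, 0, 0, 0, 0], [3, -0.4, 0, 0, 0, 0, 0], [4, -0.5, 0, 0, 0, 0, 0]])

```text
t: 12.33
ee_pos: [540.1, -277.0, 54.1]
orientation: [2.089, -2.342, -0.009]
ft_force: [-18.0, -2.2, 13.3]
width: 0.5
```

Request:
move_arm(motion=[[-3, 0, 0, 0, 0, 0, 0], [-10, 0, 0, 0, 0, 0, 0], [-35, 0, 0, 0, 0, 0, 0], [-70, 0, 10, 0, 0, 0, 0], [-85, 0, 45, 0, 0, 0.1, 0]])

```text
t: 12.75
ee_pos: [452.1, -274.7, 95.1]
orientation: [2.203, -2.236, -0.017]
ft_force: [-0.8, 0.0, -0.1]
width: 0.3
```

Request:
move_arm(motion=[[-5, 20, 35, 0, 0, 0.1, 0], [-10, 45, 65, 0, 0, 0.2, 0], [-15, 75, 95, 0, 0, 0.3, 0], [-20, 105, 120, 0, 0, 0.4, 0], [-25, 140, 140, 0, 0, 0.5, 0]])

```text
t: 13.17
ee_pos: [433.8, -136.9, 241.5]
orientation: [-2.693, 1.616, -0.006]
ft_force: [0.8, -0.5, 0.2]
width: 0.6
```

Request:
move_arm(motion=[[0, 38, 5, 0, 0, 0.1, 0], [0, 76, 10, 0, 0, 0.2, 0], [0, 114, 15, 0, 0, 0.3, 0], [0, 152, 20, 0, 0, 0.4, 0], [0, 190, 20, 0, 0, 0.5, 0]])

```text
t: 13.58
ee_pos: [433.7, 54.4, 260.4]
orientation: [-3.009, 0.898, -0.005]
ft_force: [0.7, -0.6, 0.6]
width: 0.3
```

Run:
```python
from h import *
o=get_obs();print(o['t'],o['ee_pos'],o['orientation'])
p=get_image('top');save(p,'top2');s=get_image('side');save(s,'side2')
a=p['color'][110:230,220:500];b=s['color'][100:270,200:480]
c=np.vstack([cv2.resize(a,(700,300),interpolation=cv2.INTER_CUBIC),cv2.resize(b,(480,291),interpolation=cv2.INTER_CUBIC)[:, :].copy() if 0 else cv2.copyMakeBorder(cv2.resize(b,(480,291),interpolation=cv2.INTER_CUBIC),0,0,0,220,cv2.BORDER_CONSTANT)])
cv2.imwrite('pics/c3.png',c[:,:,::-1])
f=lambda x,y:(110+y/2,120+x/2)
a,b=atz(p,f(285,67),120),atz(p,f(378,92),120);print(a.round(),b.round(),np.arctan2((a-b)[1],(a-b)[0])-np.pi/2)
```

```text
13.5833 [433.70534753  54.44378804 260.42350157] [-3.00875646  0.89820478 -0.00486238]
[651. 262. 120.] [613. 130. 120.] -0.2841718342865862
```

View pics/c3.png

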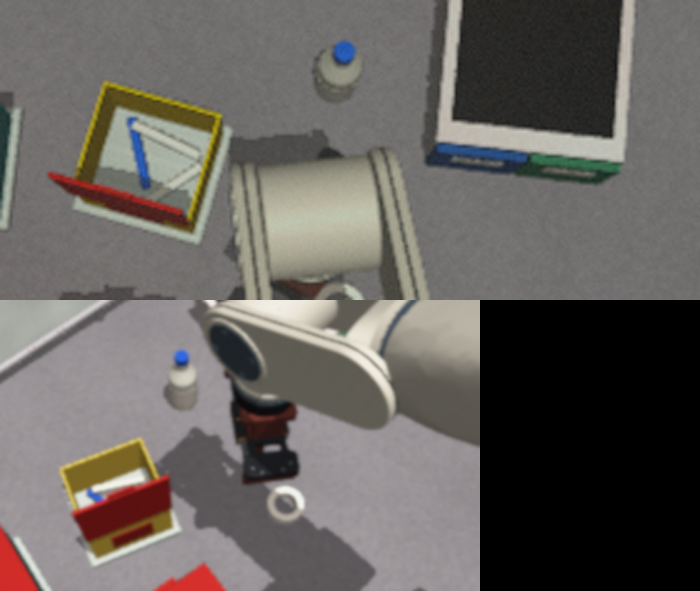

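Both drawers sit flush: the blue and green fronts lie in one line against the unit. The lid stands roughly upright. Now I'll go to the robot side of the lid.

Request:
move_arm(motion=[[3, 38, 0, 0, 0, 0.1, 0], [6, 76, 0, 0, 0, 0.2, 0], [8, 114, 0, 0, 0, 0.3, 0], [10, 152, 0, 0, 0, 0.3, 0], [12, 190, -10, 0, 0, 0.3, 0]])

```text
t: 14.1
ee_pos: [446.6, 244.3, 250.6]
orientation: [-3.107, 0.447, -0.005]
ft_force: [0.5, -0.1, 0.3]
width: 0.7
```

Request:
move_arm(motion=[[3, 2, -20, 0, 0, 0, 0], [6, 4, -32, 0, 0, 0, 0], [6, 4, -32, 0, 0, 0, 0]])

```text
t: 14.35
ee_pos: [450.2, 245.5, 214.4]
orientation: [3.107, -0.446, -0.006]
ft_force: [-0.5, 0.2, -0.2]
width: 0.7
```

Run:
```python
from h import *
o=get_obs();print(o['t'],o['ee_pos'],o['orientation'],o['ft_force'])
p=get_image('top');s=get_image('side')
for q in(p,s):
  for k,z in(('lid_hinge',120.5),('lid_outer',205),('sharps_bin',0)):
    for m in mark_of(q,k):
      x=atz(q,m['location'],z)
      if abs(x[0]-530)<70 and abs(x[1]-230)<50: print(k,m['p'],x.round())
a=p['color'][130:230,210:350];b=s['color'][170:270,200:340]
c=np.hstack([cv2.resize(x,None,fx=2.8,fy=2.8,interpolation=cv2.INTER_CUBIC) for x in(a,b)])
cv2.imwrite('pics/c4.png',c[:,:,::-1])
```

```text
14.35 [450.21793274 245.53350006 214.42838791] [ 3.10692735 -0.4457493  -0.00583053] [-0.5018241   0.18327794 -0.16374267]
sharps_bin 0.6 [571. 227.   0.]
lid_hinge 0.88 [508. 235. 120.]
lid_outer 0.68 [513. 245. 205.]
sharps_bin 0.6 [568. 221.   0.]
```

View pics/c4.png

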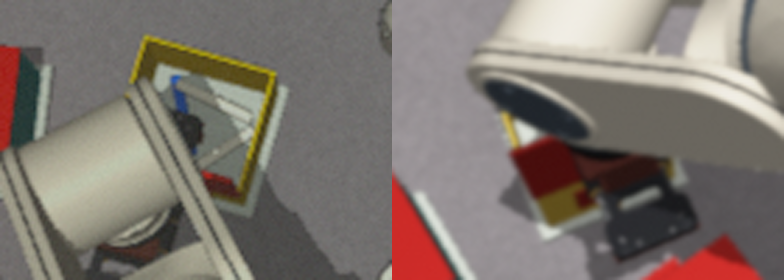

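Request:
move_arm(motion=[[7.7, -2.2, 0, 0, 0, 0, 0], [15.4, -4.5, 0, 0, 0, 0, 0], [23, -6.7, 0, 0, 0, 0, 0], [30.7, -9, 0, 0, 0, 0, 0], [38.4, -11.2, 0, 0, 0, 0, 0]])

```text
t: 15.17
ee_pos: [490.8, 235.0, 217.1]
orientation: [-3.11, 0.447, -0.0]
ft_force: [-1.5, 1.0, -0.2]
width: 0.1
```

Request:
move_arm(motion=[[7.7, -2.2, 0, 0, 0, 0, 0], [15.4, -4.5, 0, 0, 0, 0, 0], [23, -6.7, -2, 0, 0, 0, 0], [30.7, -9, -4, 0, 0, 0, 0], [37.4, -10.9, -6, 0, 0, 0, 0]])

```text
t: 15.58
ee_pos: [528.0, 224.1, 210.9]
orientation: [-3.11, 0.446, -0.0]
ft_force: [-1.0, -0.2, 0.9]
width: 0.4
```

Request:
move_arm(motion=[[8.2, -2.4, -4, 0, 0, 0, 0], [16.1, -4.7, -9, 0, 0, 0, 0], [23.5, -6.9, -15, 0, 0, 0, 0], [30.2, -8.8, -22, 0, 0, 0, 0], [36.4, -10.6, -29, 0, 0, 0, 0]])

```text
t: 16.0
ee_pos: [564.4, 213.5, 181.3]
orientation: [3.11, -0.446, 0.0]
ft_force: [0.2, 0.5, 1.8]
width: 0.3
```

Request:
move_arm(motion=[[5.4, -1.6, -7, 0, 0, 0, 0], [10.2, -3, -15, 0, 0, 0, 0], [14, -4.1, -24, 0, 0, 0, 0], [17.2, -5, -33, 0, 0, 0, 0], [18.4, -5.4, -38, 0, 0, 0, 0]])

```text
t: 16.42
ee_pos: [581.9, 208.1, 142.5]
orientation: [3.109, -0.446, -0.002]
ft_force: [0.0, -0.1, 1.3]
width: 0.7
```

Request:
move_arm(motion=[[1, 0, -4, 0, 0, 0, 0], [1, 0, -8, 0, 0, 0, 0], [1, 0, -11, 0, 0, 0, 0], [1, 0, -13, 0, 0, 0, 0], [1, 0, -15, 0, 0, 0, 0]])

```text
t: 16.83
ee_pos: [583.0, 208.5, 129.2]
orientation: [-3.11, 0.446, -0.001]
ft_force: [1.2, -0.1, 0.8]
width: 0.6
```

Request:
move_arm(motion=[[0, 0, -1, 0, 0, 0, 0], [0, 0, -2, 0, 0, 0, 0], [0, 0, -3, 0, 0, 0, 0], [0, 0, -3, 0, 0, 0, 0]])

```text
t: 17.17
ee_pos: [583.1, 208.5, 126.8]
orientation: [-3.11, 0.446, -0.0]
ft_force: [-1.2, -0.9, 5.1]
width: 0.4
```

Request:
move_arm(motion=[[0, 0, -1, 0, 0, 0, 0], [0, 0, -2, 0, 0, 0, 0], [0, 0, -2, 0, 0, 0, 0]])

```text
t: 17.42
ee_pos: [583.2, 208.5, 126.5]
orientation: [-3.109, 0.446, -0.001]
ft_force: [-7.0, -2.2, 18.3]
width: 0.3
```

The lid is on its stop (18 N at z 126.5). I'll lift off and check.

Request:
move_arm(motion=[[0, 0, 4, 0, 0, 0, 0], [0, 0, 20, 0, 0, 0, 0], [0, 0, 55, 0, 0, 0, 0], [0, 0, 90, 0, 0, 0, 0], [-20, -10, 125, 0, 0, 0, 0]])

```text
t: 17.83
ee_pos: [564.9, 199.4, 250.5]
orientation: [-3.109, 0.446, -0.002]
ft_force: [0.1, -0.7, 0.6]
width: 0.8
```

Request:
move_arm(motion=[[-25, -25, 10, 0, 0, 0, 0], [-50, -55, 10, 0, 0, 0, 0], [-75, -85, 10, 0, 0, 0, 0], [-100, -115, 10, 0, 0, 0, 0], [-125, -150, 10, 0, 0, 0, 0]])

```text
t: 18.25
ee_pos: [437.1, 48.9, 259.2]
orientation: [-3.11, 0.444, -0.0]
ft_force: [0.2, -0.8, 1.2]
width: 0.5
```

Run:
```python
from h import *
o=get_obs();print(o['t'],o['ee_pos'],o['ft_force'])
p=get_image('top');s=get_image('side');w=get_image('wrist')
for q in(p,s):
  for k,z in(('left_drawer_front',64),('right_drawer_front',64),('spray_bottle',0),('tape_roll',0)):
    for m in mark_of(q,k)[:2]: print(k,round(m['p'],2),atz(q,m['location'],z).round())
a=p['color'][110:250,220:500];b=s['color'][100:270,200:480]
c=np.vstack([cv2.resize(x,None,fx=1.85,fy=1.85,interpolation=cv2.INTER_CUBIC) for x in(a,b)])
cv2.imwrite('pics/c5.png',c[:,:,::-1])
```

```text
18.25 [437.05934452  48.8780629  259.16096956] [ 0.23026519 -0.77029314  1.17391134]
left_drawer_front 0.91 [ 565. -171.   64.]
left_drawer_front 0.67 [519. 240.  64.]
right_drawer_front 0.63 [ 544. -280.   64.]
spray_bottle 0.91 [674.  -2.   0.]
spray_bottle 0.29 [ 579. -234.    0.]
tape_roll 0.67 [387.  -8.   0.]
tape_roll 0.31 [ 582. -230.    0.]
right_drawer_front 0.61 [550. 225.  64.]
spray_bottle 0.92 [680.  -9.   0.]
tape_roll 0.68 [398.   7.   0.]
```

View pics/c5.png

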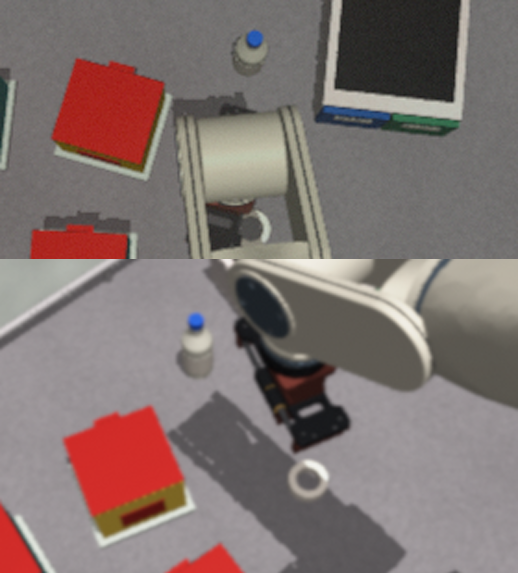

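The lid lies flat on the yellow bin, and both drawers are flush. The bottle and the tape are where they started, and the arm is clear.

```bash
python3 -c "
from h import *
print(close_job(), get_obs()['t'])"
```

```text
the job is handed in; nothing more can be done
the job is handed in; nothing more can be done
```

I pushed the left drawer home, then the right drawer, then pushed the yellow bin's red lid shut. I handed the job in at about 19 s of the 64 s allowed.

- **Drawers:** I pushed them at roughly 50 mm/s, slowing before the stop. Each met a firm stop, at about 11 N (left) and 18 N (right). In the last pictures both fronts sit flush with the unit.
- **Lid:** It met its stop at about 18 N and lies flat on the bin in both camera views.
- **Spray bottle and tape roll:** They are at their starting positions, within the few millimetres the cameras can resolve.
- **Vials (not confirmed):** Both stood upright before the push, but the shut drawers hide them. That they are still upright is inferred from the gentle pushes.
- **Detector misses:** In the last check the side camera did not find the left drawer front, and its only hit for the right one was at the bin. Both cameras showed similar false hits elsewhere. I relied on the pictures, the top camera and the contact forces.

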